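# Zero the bearing gauge on its master, then load the bearing

## Robot

A 6-joint arm with a two-finger parallel gripper is mounted at the origin on a cart in front of the work surface, level with it; the furniture and walls round the work are solid. World frame = base frame: x ahead of the robot, y to its left, z up, the work surface at z = 0. Lengths are in m, angles in rad, forces in N, time in s.
With the tool pointing down it reaches from about 0.275 to 0.825 m from the base axis. Payload 4.9 kg.
Tool frame: the origin (TCP) lies midway between the tips of the shut fingers; the grasp point (between the pads) lies 19 mm behind it (bot.grip_depth is the distance from the TCP to the grasp point, in m); y points along the fingers, x is the direction in which the jaws open and shut, and the axes are right-handed (so a half turn about y gives the same grasp; the last joint's range is limited). The gripper opens to 85 mm and grips with 20 to 120 N. Pads are 22 mm wide; open, the fingers measure 114 mm over their backs; the gripper's body (76 mm by 85 mm) begins 54 mm behind the grasp point. The pads swing forward as they close: fully open they stand 13 mm farther back than shut.
Start: joints at [-1.407, 0.326, -0.193, 1.052, 0, 1.437], TCP at [0.161, -0.526, 0.231] pointing down, gripper open.
Joint ranges: [-2.65, 2.65], [-0.97, 1.79], [-1.3, 1.35], [-1.93, 2.1], [-1.47, 1.37], [-3.14, 3.14]. Speed limits (rad/s): [2.57, 2.57, 3.14, 3.14, 3.14, 3.14].

## Interface

Orientations are given as a unit quaternion [w, x, y, z].
In Python, from cell import bot gives the robot as it stands. Calls block until the motion is done:
- bot.move_pose(position, orientation): joint-space move of the TCP to a pose.
- bot.move_linear(position, speed=0.15, rotation=None, until_force=None): straight line of the TCP; rotation=None keeps the orientation; speed is the mean speed in m/s. With until_force (N) it stops when the force on the tool has changed by that much, and returns True; else False.
- bot.goto_joints(angles): joint-space move.
- bot.set_gripper(opening, grasp_force=None): opening from 0.0 (shut) to 1.0 (fully open); grasp_force is the grip in N (None keeps the last); returns when the fingers have stopped.
- bot.wait(seconds).
- bot.solve_ik(position, orientation): joint angles nearest the present ones, or None.
- bot.camera(name): name is "scene" or "top" or "wrist"; returns the picture (400x640x3 uint8, red, green, blue); there is no depth.
- bot.calibration(name): a dict with "mtx" (3x3 intrinsics, pixels), "k1" (the pictures are not rectified: a ray, as slopes to the right and down, at radius r is drawn at 1 + k1 r^2 times it, then the intrinsics apply), "extrinsics" (4x4, takes a point from world to camera coordinates); the wrist camera has in their place "hand_eye" (4x4, takes a point from camera to tool coordinates, whose origin is the TCP and whose axes are the tool frame's). Camera axes: x right, y down, z forward; pixel columns grow to the right and rows downward; lengths in m; the calibration is good to about 2 mm. A picture is of the moment at which its call begins: read the wrist's pose just before it. calibration takes no time and is no camera call.
A pose or a line that the arm cannot do raises bot.PlanningError and nothing moves.
- bot.close_job(): hands the job in, once; it reports no verdict.
Trained networks look in the newest picture that a camera, given by its name, has taken for a name from the list of things; names that differ only in an ending like _2 or _b are one class to them, and where a whole thing is asked for, a point or a joint stands for the part that bears it (a point fixed in the world has none). Each returns a list of dicts, best first, with "confidence" (0 to 1); they miss things now and then, are a little off and sometimes report something else, mostly with a low value. They report only what shows in the picture. A call takes as long as a camera call. They do not tell look-alikes from the thing itself.
- bot.search_frame(camera, thing): "bbox" ([left, top, width, height] in pixels, round what is visible of it).
Readings, each from a call of its own:
- bot.read_clock(): time.
- bot.read_joint_positions(): joint angles.
- bot.read_joint_vel(): joint speeds.
- bot.read_joint_efforts(): joint torques, N m.
- bot.read_position(): TCP position.
- bot.read_tool_rot(): TCP orientation.
- bot.read_ft_force(): force on the tool from outside, world axes, zero at the start.
- bot.read_moment(): the same for the moment, N m.
- bot.read_gripper_width(): opening from 0.0 (shut) to 1.0 (fully open).
Only numpy, scipy, OpenCV 4.12 (cv2) and the standard library are available. Lean on these libraries where they do the work, as an engineer would, in place of code of your own. Each camera call takes 0.05 s, during which the arm holds its last target.

## Task

The setting master (steel disc with a blue knob) is standing on the bearing gauge: press the gauge's yellow zero button fully down while the master is there, then lift the master off and stand it on its round green pad. Then lay the ball bearing flat and centred on the gauge's seat so that it holds the sprung contact down. Set both down gently rather than dropping them, and do not press the zero button while the master is off the gauge.

Things in the scene. Friction and masses are not known exactly. Their poses are not given: they have to be found in the camera images.
- zero_button_top (a point): Centre of the top face of the round yellow zero button (28 mm across, pressed straight down) on the grey base of the bearing gauge, 100 mm from the seat's axis. The grey base plate is 86 x 175 mm, 18 mm high; between button and seat stands a small white-faced dial, its highest point 60 mm above the table. x, y axes are those of the gauge: its dial faces its -x.
- zero_button (a joint): Travel of the zero button in m: 0 released, 0.006 fully down (about 5 N); it counts as pressed past 0.004. It springs back.
- seat (a point): Centre of the gauge's seat: a flat steel ring 58 mm across, 64 mm above the table, on a steel column 50 to 58 mm wide, fixed. This point lies on the plane of the ring. The gauge's position and yaw vary.
- probe (a joint): Height in m of the gauge's sprung brass contact (flat disc, 38 mm across, in the middle of the seat) above the seat: 0.005 free, about 0 when a flat part lies on the seat. About 1 N holds it down, less than the weight of the bearing or the master.
- master_grip (a point): Centre of the setting master's upright blue knob (22 mm diameter, 40 mm tall, to be grasped from above). Below the knob is a steel disc 56 mm across, 16 mm thick; this point is 38 mm above the disc's flat underside, the knob's top 58 mm above it. z is up. Loose, about 0.3 kg; it starts on the gauge's seat.
- master: The setting master as a whole; origin at the centre of its disc's underside.
- pad_centre (a point): Centre of the upper face of the master's flat round green pad, 110 mm across, 4 mm thick, fixed on the table.
- bearing_mid (a point): Centre (half-way up) of the ball bearing: steel ring with a black seal face and an open bore, 62 mm outside diameter, 16 mm thick, lying flat on the table (this point 8 mm above its underside), about 0.2 kg, loose. Grasp it across its outside from above. z is up. A black tape roll of much the same size lies near and may have changed places with it.
- bearing: The ball bearing as a whole; origin at the centre of its underside.
Things that resemble listed ones, but are neither listed nor needed, are in the scene too. What is shaped like the master but orange or turquoise is not meant. Leave any orange look-alike of the bearing alone.

How it is judged:
By the outcome, as a careful person would: the job done as asked, in the order asked, and still so for the second after the job is handed in, with the robot touching nothing.
It also fails if it takes over 64 s, if anything falls off the work surface, if the arm or the gripper's body presses on something with over 40 N, if the wrist force passes 120 N, or if a joint passes its speed limit or range.

## Working session

There is one attempt and no reset: what is moved stays moved. The work goes in short steps, each a Python script; the robot and the scene stay as the last script left them, time stands still between calls to the robot, and variables do not carry over. Pictures are saved under pics/ and viewed, and the job is handed in when it is done.

```bash
mkdir -p pics; ls
cat > h.py <<'E'
from cell import bot
import numpy as np, cv2
def snap(cam,fn=None):
    im=np.asarray(bot.camera(cam))
    if fn: cv2.imwrite('pics/'+fn,cv2.cvtColor(im,cv2.COLOR_RGB2BGR))
    return im
def R(q):
    from scipy.spatial.transform import Rotation as Ro
    return Ro.from_quat([q[1],q[2],q[3],q[0]]).as_matrix()
def campose(cam):
    c=bot.calibration(cam)
    if 'extrinsics' in c:
        T=np.linalg.inv(np.array(c['extrinsics']))
    else:
        W=np.eye(4);W[:3,:3]=R(bot.read_tool_rot());W[:3,3]=bot.read_position()
        T=W@np.array(c['hand_eye'])
    return np.array(c['mtx']),c['k1'],T
def px2w(cp,u,v,z):
    K,k1,T=cp
    d=np.linalg.inv(K)@np.array([u,v,1.0]);d=d[:2]
    s=d.copy()
    for _ in range(30): s=d/(1+k1*(s@s))
    r=T[:3,:3]@np.array([s[0],s[1],1]);o=T[:3,3]
    return o+r*(z-o[2])/r[2]
def w2px(cp,p):
    K,k1,T=cp
    c=np.linalg.inv(T)@np.append(p,1);s=c[:2]/c[2];s=s*(1+k1*(s@s))
    return (K@np.append(s,1))[:2]
E
python3 - <<'E'
from h import *
for c in ('scene','top'):
    snap(c,c+'0.png')
    cp=campose(c);print(c,cp[2][:3,3],cp[0][0],cp[1])
    for t in ('zero_button_top','seat','master_grip','pad_centre','bearing_mid','probe'):
        try:print(c,t,[(np.round(d['bbox']).tolist(),round(d['confidence'],2)) for d in bot.search_frame(c,t)][:4])
        except Exception as e:print(t,e)
print(bot.read_clock(),bot.read_tool_rot())
E
```

```text
pics
scene [-0.36962087  0.92840275  0.83341132] [498.30353499   0.         321.16368868] -0.07623611021308882
scene zero_button_top [([341.0, 182.0, 12.0, 4.0], 0.63)]
scene seat [([314.0, 182.0, 47.0, 40.0], 0.79)]
scene master_grip [([198.0, 240.0, 23.0, 31.0], 0.71), ([370.0, 166.0, 23.0, 25.0], 0.66), ([323.0, 172.0, 23.0, 25.0], 0.54)]
scene pad_centre [([280.0, 230.0, 44.0, 31.0], 0.62)]
scene bearing_mid [([226.0, 223.0, 24.0, 20.0], 0.74), ([325.0, 252.0, 25.0, 23.0], 0.61)]
scene probe [([346.0, 181.0, 6.0, 10.0], 0.52)]
top [0.23011095 0.25982777 1.18038702] [411.84468315   0.         319.78175454] -0.06322174420216276
top zero_button_top []
top seat [([330.0, 170.0, 64.0, 45.0], 0.59)]
top master_grip [([217.0, 181.0, 15.0, 23.0], 0.82), ([401.0, 187.0, 23.0, 18.0], 0.78), ([340.0, 186.0, 21.0, 18.0], 0.76)]
top pad_centre [([272.0, 206.0, 42.0, 37.0], 0.72)]
top bearing_mid [([246.0, 166.0, 20.0, 20.0], 0.8), ([288.0, 255.0, 24.0, 22.0], 0.55)]
top probe [([340.0, 186.0, 19.0, 20.0], 0.33)]
0.7 [-0.56862573  0.56864218 -0.42029524  0.42031269]
```

Run:
```python
import cv2
for n,(x,y,w,h) in {'scene0':(180,140,240,160),'top0':(190,140,260,160)}.items():
    im=cv2.imread(f'pics/{n}.png')[y:y+h,x:x+w]
    cv2.imwrite(f'pics/{n}_z.png',cv2.resize(im,None,fx=3,fy=3,interpolation=cv2.INTER_CUBIC))
from h import *
c=campose('top')
for n,u,v,z in (('orange?',224,190,.05),('m2',412,196,.05),('m3',350,195,.1),('pad',293,224.5,.004),('b1',256,176,.016),('b2',300,266,.016)): print(n,px2w(c,u,v,z).round(3))
c=campose('scene')
for n,u,v,z in (('m1',209,255,.05),('m2',381,178,.05),('m3',334,184,.1),('pad',302,245,.004),('b1',238,233,.008),('b2',337,263,.008)): print(n,px2w(c,u,v,z).round(3))
```

```text
orange? [0.494 0.528 0.05 ]
m2 [ 0.466 -0.001  0.05 ]
m3 [0.462 0.177 0.1  ]
pad [0.399 0.337 0.004]
b1 [0.542 0.443 0.016]
b2 [0.279 0.318 0.016]
m1 [0.472 0.565 0.05 ]
m2 [0.454 0.01  0.05 ]
m3 [0.459 0.188 0.1  ]
pad [0.405 0.339 0.004]
b1 [0.545 0.443 0.008]
b2 [0.295 0.317 0.008]
```

View pics/top0_z.png

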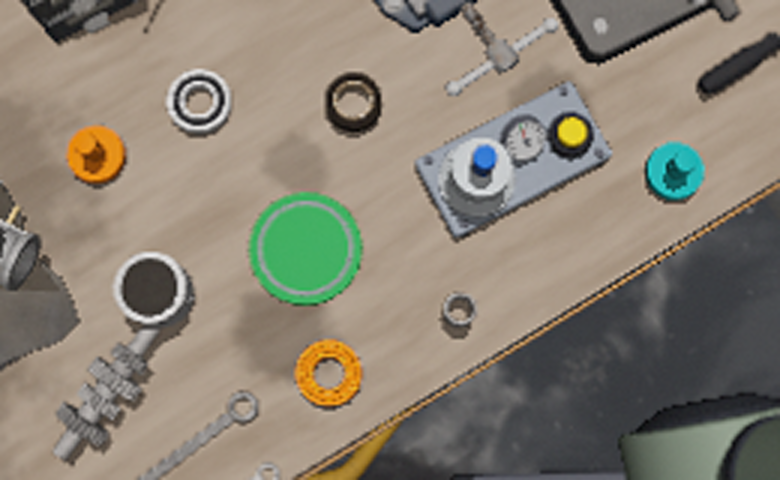

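View pics/scene0_z.png

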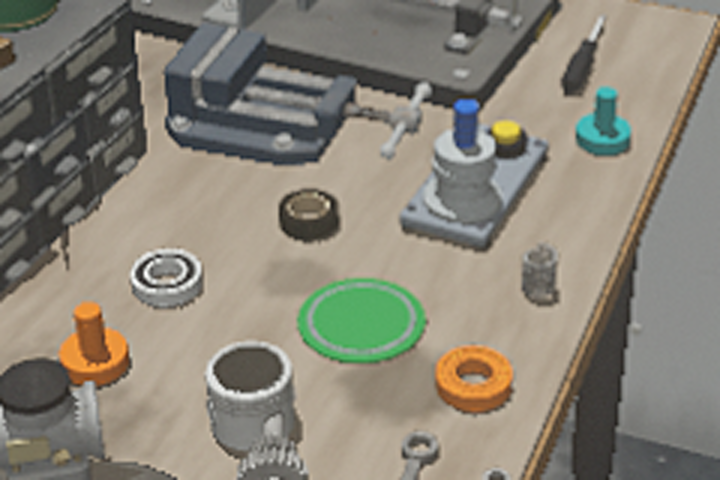

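View pics/top0.png

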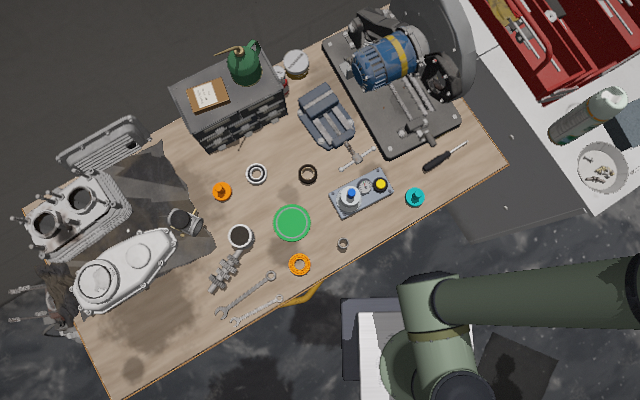

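View pics/scene0.png

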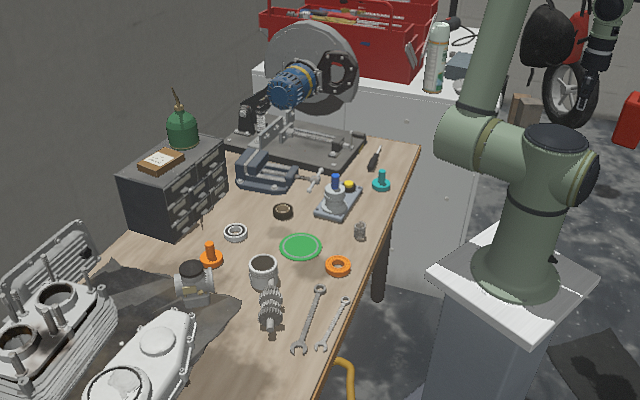

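Run:
```python
from h import *
c=campose('top')
for n,u,v,z in (('knobtop',190+484/3,140+155/3,.122),('pad',190+306/3,140+249/3,.004),('btn',190+572/3,140+131/3,.03),('bearing',190+198/3,140+101/3,.016),('baseA',190+418/3,140+167/3,.018),('baseB',190+570/3,140+82/3,.018),('baseC',190+610/3,140+155/3,.018),('baseD',190+459/3,140+238/3,.018),('handle0',190+453/3,140+88/3,.06),('handle1',190+555/3,140+24/3,.06)): print(n,px2w(c,u,v,z).round(3))
c=campose('scene')
for n,u,v,z in (('knobtop',180+466/3,140+103/3,.122),('pad',180+362/3,140+319/3,.004),('btn',180+507/3,140+128/3,.03),('bearing',180+167/3,140+268/3,.016),('handle0',180+388/3,140+150/3,.06),('handle1',180+425/3,140+90/3,.06)): print(n,px2w(c,u,v,z).round(3))
from scipy.spatial.transform import Rotation as Ro
print(bot.calibration('wrist'))
```

```text
knobtop [0.466 0.175 0.122]
pad [0.403 0.34  0.004]
btn [0.508 0.082 0.03 ]
bearing [0.549 0.443 0.016]
baseA [0.479 0.231 0.018]
baseB [0.56  0.08  0.018]
baseC [0.487 0.045 0.018]
baseD [0.409 0.193 0.018]
handle0 [0.545 0.197 0.06 ]
handle1 [0.606 0.098 0.06 ]
knobtop [0.468 0.176 0.122]
pad [0.403 0.345 0.004]
btn [0.516 0.078 0.03 ]
bearing [0.553 0.444 0.016]
handle0 [0.525 0.22  0.06 ]
handle1 [0.584 0.126 0.06 ]
{'mtx': array([[286.94686338,   0.        , 319.78003097],
       [  0.        , 286.94686338, 199.00308459],
       [  0.        ,   0.        ,   1.        ]]), 'k1': 0.012994402214164286, 'hand_eye': array([[ 9.99999562e-01,  4.04108849e-05, -9.34595187e-04,
         1.36927842e-03],
       [ 9.01083014e-04, -3.09993059e-01,  9.50738393e-01,
        -1.42278183e-01],
       [-2.51297841e-04, -9.50738819e-01, -3.09992960e-01,
         7.91599258e-02],
       [ 0.00000000e+00,  0.00000000e+00,  0.00000000e+00,
         1.00000000e+00]])}
```

```bash
cat >> h.py <<'E'
def Q(adeg):
    from scipy.spatial.transform import Rotation as Ro
    a=np.radians(adeg);c,s=np.cos(a),np.sin(a)
    q=Ro.from_matrix(np.array([[c,0,-s],[s,0,c],[0,-1,0]])).as_quat()
    return [q[3],q[0],q[1],q[2]]
E
python3 - <<'E'
from h import *
print(R(bot.read_tool_rot()).round(2))
for a in (-62,118,28,-152):
    for p in ([.47,.14,.3],[.51,.08,.1],[.467,.176,.09],[.403,.342,.03],[.55,.443,.0]):
        j=bot.solve_ik(p,Q(a)); print(a,p,None if j is None else np.round(j,2))
E
```

```text
[[ 0.29  0.    0.96]
 [-0.96 -0.    0.29]
 [ 0.   -1.   -0.  ]]
-62 [0.47, 0.14, 0.3] [ 0.14  0.18 -0.21  1.18  0.    2.79]
-62 [0.51, 0.08, 0.1] [ 0.01  0.4  -0.46  0.71  0.    2.67]
-62 [0.467, 0.176, 0.09] [ 0.21  0.38 -0.52  0.67  0.    2.87]
-62 [0.403, 0.342, 0.03] [ 0.56  0.51 -0.5   0.56  0.   -3.07]
-62 [0.55, 0.443, 0.0] [ 0.57  0.81  0.02  0.78  0.   -3.06]
118 [0.47, 0.14, 0.3] [ 0.14  0.18 -0.21  1.18  0.   -0.35]
118 [0.51, 0.08, 0.1] [ 0.01  0.4  -0.46  0.71  0.   -0.48]
118 [0.467, 0.176, 0.09] [ 0.21  0.38 -0.52  0.67  0.   -0.28]
118 [0.403, 0.342, 0.03] [ 0.56  0.51 -0.5   0.56  0.    0.08]
118 [0.55, 0.443, 0.0] [0.57 0.81 0.02 0.78 0.   0.08]
28 [0.47, 0.14, 0.3] [ 0.14  0.18 -0.21  1.18  0.    1.22]
28 [0.51, 0.08, 0.1] [ 0.01  0.4  -0.46  0.71  0.    1.09]
28 [0.467, 0.176, 0.09] [ 0.21  0.38 -0.52  0.67  0.    1.29]
28 [0.403, 0.342, 0.03] [ 0.56  0.51 -0.5   0.56  0.    1.65]
28 [0.55, 0.443, 0.0] [0.57 0.81 0.02 0.78 0.   1.66]
-152 [0.47, 0.14, 0.3] [ 0.14  0.18 -0.21  1.18  0.   -1.92]
-152 [0.51, 0.08, 0.1] [ 0.01  0.4  -0.46  0.71  0.   -2.05]
-152 [0.467, 0.176, 0.09] [ 0.21  0.38 -0.52  0.67  0.   -1.85]
-152 [0.403, 0.342, 0.03] [ 0.56  0.51 -0.5   0.56  0.   -1.5 ]
-152 [0.55, 0.443, 0.0] [ 0.57  0.81  0.02  0.78  0.   -1.49]
```

Run:
```python
from h import *
bot.move_pose([.47,.13,.26],Q(118))
cp=campose('wrist');snap('wrist','w1.png')
np.savez('w1.npz',K=cp[0],k=cp[1],T=cp[2])
for t in ('zero_button_top','seat','master_grip'):
    print(t,[(np.round(d['bbox'],1).tolist(),round(d['confidence'],2)) for d in bot.search_frame('wrist',t)][:3])
print(bot.read_clock(),bot.read_position(),cp[2][:3,3])
for n,p in (('knobtop',[.467,.1755,.122]),('btn',[.512,.08,.03])): print(n,w2px(cp,p))
```

```text
zero_button_top [([264.8, 170.6, 28.6, 20.1], 0.77), ([455.2, 282.8, 35.3, 31.2], 0.43)]
seat [([258.2, 150.5, 128.1, 64.3], 0.91)]
master_grip [([330.4, 167.6, 48.6, 46.8], 0.93), ([516.1, 286.3, 52.0, 42.3], 0.89), ([201.4, 98.1, 42.9, 44.4], 0.63)]
3.4667 [0.47017471 0.12950881 0.25994897] [0.40021412 0.09084639 0.40224117]
knobtop [361.64983373 205.85813947]
btn [273.15403315 179.48577153]
```

View pics/w1.png

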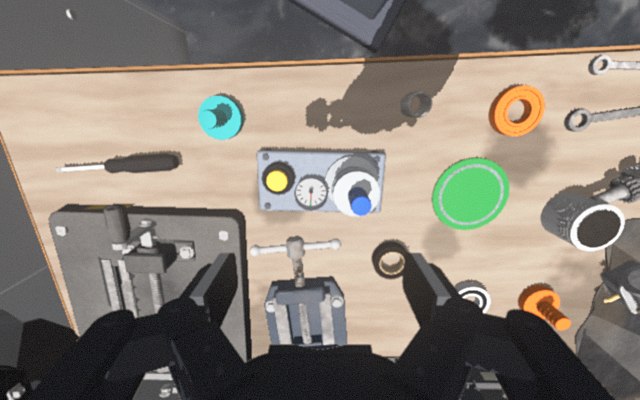

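```bash
cat > seg.py <<'E'
from h import *
def blobs(im,name):
    hsv=cv2.cvtColor(im,cv2.COLOR_RGB2HSV)
    r={'y':((25,150,150),(33,255,255)),'b':((102,140,60),(118,255,255)),'g':((60,100,60),(80,255,255))}[name]
    m=cv2.inRange(hsv,np.array(r[0]),np.array(r[1]))
    n,l,s,c=cv2.connectedComponentsWithStats(m)
    return [(s[i].tolist(),c[i].round(1).tolist()) for i in range(1,n) if s[i][4]>25]
E
python3 - <<'E'
from seg import *
for f in ('top0','scene0','w1'):
    im=cv2.cvtColor(cv2.imread(f'pics/{f}.png'),cv2.COLOR_BGR2RGB)
    for k in 'ybg': print(f,k,blobs(im,k))
E
python3 - <<'E'
import cv2
im=cv2.imread('pics/w1.png')[135:235,235:515]
cv2.imwrite('pics/w1z.png',cv2.resize(im,None,fx=2.8,fy=2.8,interpolation=cv2.INTER_CUBIC))
E
```

```text
top0 y [([376, 179, 10, 9, 67], [380.3, 183.4])]
top0 b [([378, 48, 22, 16, 129], [388.6, 55.5]), ([408, 61, 9, 12, 47], [411.8, 66.7]), ([388, 68, 13, 12, 76], [394.2, 73.8]), ([367, 76, 19, 9, 44], [374.5, 80.3]), ([348, 189, 7, 10, 53], [350.8, 192.8])]
top0 g [([228, 45, 31, 31, 401], [244.9, 63.1]), ([273, 204, 38, 38, 293], [291.7, 223.2]), ([278, 208, 28, 29, 631], [291.4, 222.3])]
scene0 y [([344, 181, 9, 5, 39], [348.2, 182.9])]
scene0 b [([331, 173, 8, 5, 33], [334.8, 175.2])]
scene0 g [([279, 233, 43, 28, 220], [300.0, 249.4]), ([284, 236, 32, 20, 511], [299.9, 245.5])]
w1 y []
w1 b [([351, 196, 20, 19, 277], [360.8, 205.0])]
w1 g [([433, 158, 76, 71, 1053], [469.3, 190.6]), ([442, 168, 58, 54, 2443], [470.8, 194.4])]
```

View pics/w1z.png

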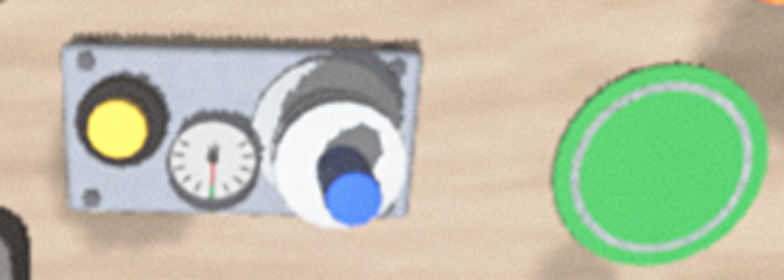

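Run:
```python
from h import *
d=np.load('w1.npz');w=(d['K'],float(d['k']),d['T']);t=campose('top');s=campose('scene')
for z in (.025,.03,.035,.04): print('btn',z,px2w(w,277,181.1,z)[:2].round(4),px2w(t,380.3,183.4,z)[:2].round(4),px2w(s,348.4,182.9,z)[:2].round(4))
k=px2w(w,360.7,205.7,.122);print('knob',k.round(4),px2w(t,351.2,191.5,.122).round(4))
print('pad',px2w(w,470.9,193,.004).round(4),px2w(t,291.6,222.8,.004).round(4))
# disc top circle z=.08 extents
print('disc',px2w(w,235+340/2.8,135+164/2.8,.08).round(4))
# base corners
C=[px2w(w,235+a/2.8,135+b/2.8,.018) for a,b in ((63,45),(421,53),(411,214),(73,210))]
print(np.round(C,4)); print(np.linalg.norm(C[1]-C[0]),np.linalg.norm(C[2]-C[1]))
e=C[1]-C[0]+C[2]-C[3];print(np.degrees(np.arctan2(e[1],e[0])))
```

```text
btn 0.025 [0.5131 0.0854] [0.5103 0.0827] [0.5217 0.0747]
btn 0.03 [0.5116 0.0855] [0.5091 0.0835] [0.5161 0.08  ]
btn 0.035 [0.5101 0.0856] [0.5079 0.0843] [0.5106 0.0853]
btn 0.04 [0.5086 0.0856] [0.5067 0.085 ] [0.5051 0.0906]
knob [0.4673 0.1745 0.122 ] [0.4664 0.1754 0.122 ]
pad [0.4043 0.3405 0.004 ] [0.4039 0.3411 0.004 ]
disc [0.4667 0.175  0.08  ]
[[0.49   0.0447 0.018 ]
 [0.4134 0.1975 0.018 ]
 [0.4856 0.2366 0.018 ]
 [0.5642 0.0834 0.018 ]]
0.1709168263817248 0.08210930884712433
116.89766128381493
```

```bash
python3 - <<'E'
from h import *
q=Q(-154)
bot.set_gripper(0.0)
bot.move_pose([.5098,.0853,.13],q)
bot.move_linear([.5098,.0853,.055],speed=.1)
cp=campose('wrist');snap('wrist','w2.png')
f0=bot.read_ft_force();print(f0,bot.read_position())
hit=bot.move_linear([.5098,.0853,.022],speed=.02,until_force=14)
print(hit,bot.read_position(),bot.read_ft_force())
snap('top','t2.png');snap('wrist','w3.png')
print(bot.read_clock())
E
python3 - <<'E'
import cv2
im=cv2.imread('pics/t2.png')[140:240,310:450]
a=cv2.resize(im,None,fx=4,fy=4,interpolation=cv2.INTER_CUBIC)
cv2.imwrite('pics/t2z.png',a)
E
```

```text
[0.33965296 0.14319605 0.33307156] [0.51046311 0.08532977 0.05566727]
True [0.50979056 0.08529639 0.03397939] [-1.89566978 -0.21194942  7.87492714]
7.8
```

View pics/w3.png

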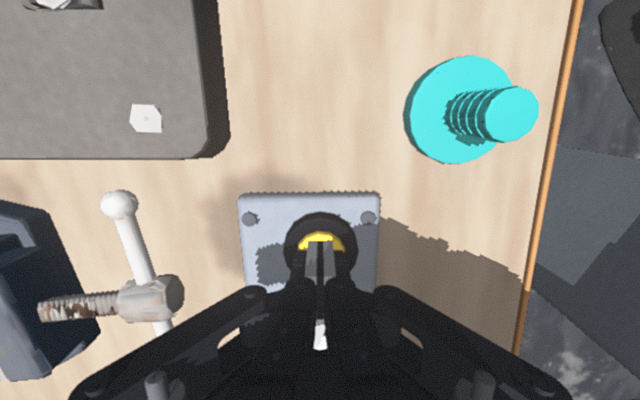

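View pics/w2.png

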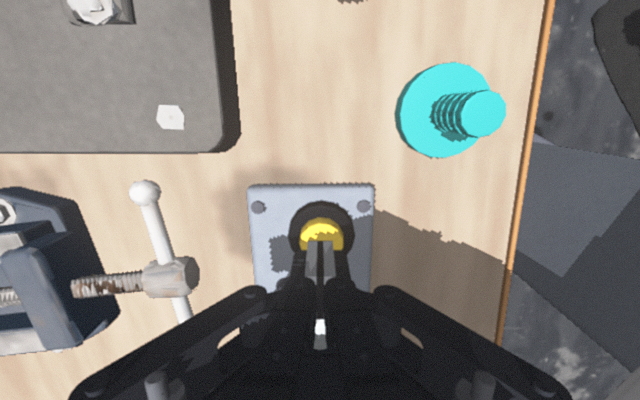

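Run:
```python
from h import *
p=bot.read_position()
for i in range(3):
    hit=bot.move_linear([.5098,.0853,p[2]-.001*(i+1)],speed=.01,until_force=15)
    bot.wait(.1)
    f=bot.read_ft_force();print(hit,bot.read_position(),f)
    if f[2]>18: break
print(bot.read_clock())
```

```text
False [0.50985429 0.08530047 0.03391624] [-3.61475673 -0.34006187 13.83326598]
False [0.50990162 0.08532139 0.03374521] [-6.02450721 -0.53105094 20.69145963]
8.5
```

```bash
python3 - <<'E'
from h import *
bot.move_linear([.5098,.0853,.17],speed=.15)
print(bot.grip_depth)
x,y=.4668,.1750
bot.move_pose([x,y,.19],Q(116))
bot.set_gripper(1.0)
cp=campose('wrist');snap('wrist','w4.png')
print(w2px(cp,[x,y,.122]))
bot.move_linear([x,y,.087],speed=.1)
print(bot.read_ft_force(),bot.read_position())
bot.set_gripper(0.0,grasp_force=40)
print(bot.read_gripper_width(),bot.read_ft_force(),bot.read_position())
snap('wrist','w5.png')
bot.move_linear([x,y,.110],speed=.05)
bot.wait(.1)
print(bot.read_gripper_width(),bot.read_ft_force(),bot.read_clock())
snap('scene','s5.png')
E
python3 - <<'E'
import cv2
im=cv2.imread('pics/s5.png')[120:270,260:460]
cv2.imwrite('pics/s5z.png',cv2.resize(im,None,fx=3.5,fy=3.5,interpolation=cv2.INTER_CUBIC))
E
```

```text
0.0187
[321.21508055 212.92522226]
[-0.45858594  0.95703697 -0.26593063] [0.46732358 0.17511877 0.08752385]
0.2467556833302792 [-0.91149661  1.38546     3.60411983] [0.46683006 0.17520579 0.08720319]
0.24798115340655866 [-0.73064733  0.34429283 -3.06605267] 14.4917
```

View pics/s5z.png

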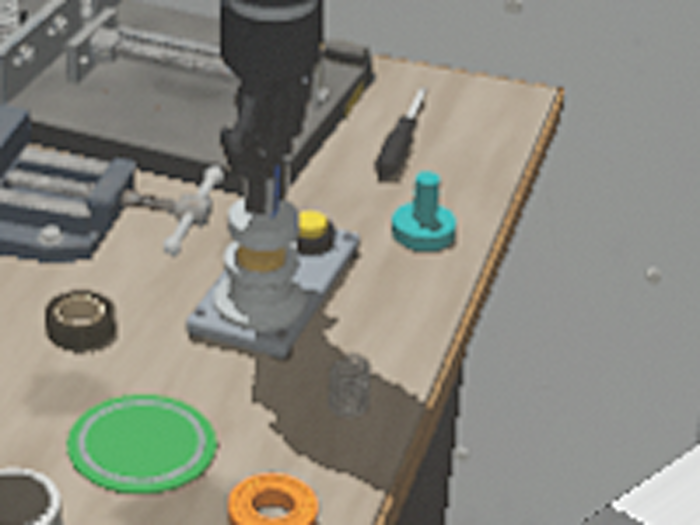

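View pics/w5.png

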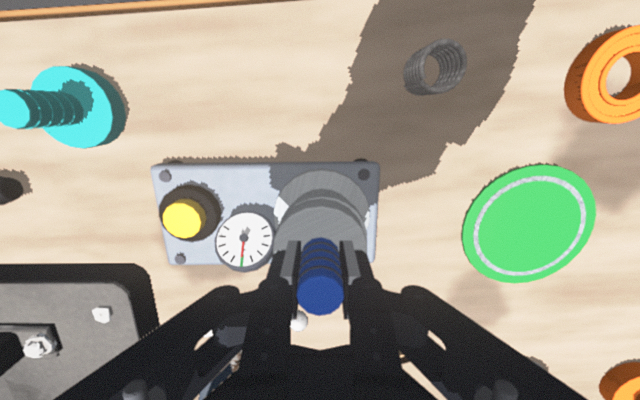

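```bash
python3 - <<'E'
from h import *
bot.move_linear([.4668,.175,.15],speed=.15)
x,y=.4041,.3408
bot.move_linear([x,y,.15],speed=.2)
bot.move_linear([x,y,.045],speed=.12)
bot.wait(.15)
print(bot.read_ft_force(),bot.read_position())
snap('wrist','w6.png')
hit=bot.move_linear([x,y,.018],speed=.02,until_force=2.0)
print(hit,bot.read_ft_force(),bot.read_position(),bot.read_gripper_width(),bot.read_clock())
snap('scene','s6.png')
E
python3 - <<'E'
import cv2
im=cv2.imread('pics/s6.png')[150:300,200:400]
cv2.imwrite('pics/s6z.png',cv2.resize(im,None,fx=3.5,fy=3.5,interpolation=cv2.INTER_CUBIC))
E
```

```text
[ 0.61763686  0.65703684 -3.00316719] [0.40475025 0.34122214 0.04587787]
True [-0.28160155  0.54717399  5.57091525] [0.40401246 0.34076264 0.02722603] 0.24257037406349566 18.1
```

View pics/s6z.png

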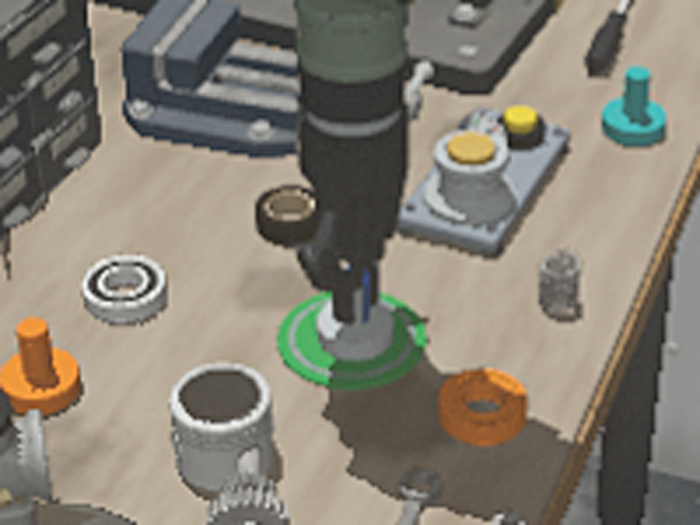

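View pics/w6.png

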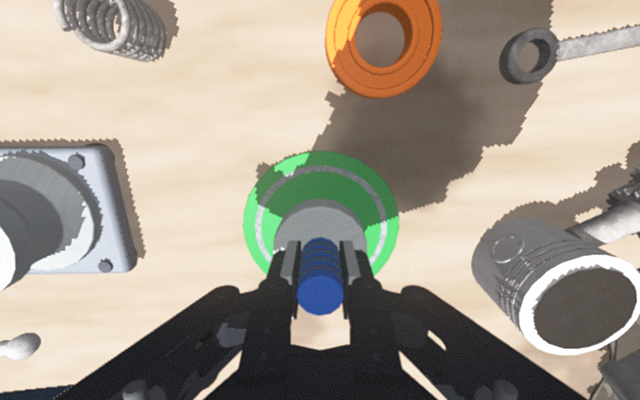

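Run:
```python
from h import *
bot.set_gripper(0.6)
bot.move_linear([.404,.3408,.14],speed=.15)
bot.move_pose([.53,.42,.26],Q(112))
bot.set_gripper(1.0)
cp=campose('wrist');snap('wrist','w7.png')
np.savez('w7.npz',K=cp[0],k=cp[1],T=cp[2])
for t in ('bearing_mid','seat','master_grip'):
    print(t,[(np.round(d['bbox'],1).tolist(),round(d['confidence'],2)) for d in bot.search_frame('wrist',t)][:3])
for p in ([.551,.4435,.016],[.467,.175,.069]): print(w2px(cp,p))
print(bot.read_clock())
```

```text
bearing_mid [([307.1, 167.1, 48.2, 44.8], 0.85)]
seat [([31.7, 6.7, 168.0, 86.8], 0.56)]
master_grip [([388.8, 162.9, 43.7, 37.6], 0.95), ([271.8, 25.0, 46.8, 46.4], 0.66), ([307.3, 163.9, 44.5, 42.3], 0.56)]
[330.49629275 187.25845037]
[120.83234152  32.33320849]
20.8833
```

View pics/w7.png

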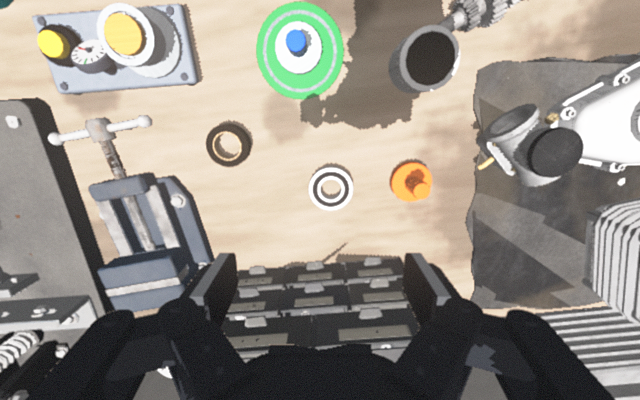

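Run:
```python
import cv2
a=cv2.imread('pics/w7.png')
cv2.imwrite('pics/w7z.png',cv2.resize(a[145:275,220:450],None,fx=3.4,fy=3.4,interpolation=cv2.INTER_CUBIC))
cv2.imwrite('pics/w7s.png',cv2.resize(a[0:110,20:350],None,fx=2.4,fy=2.4,interpolation=cv2.INTER_CUBIC))
```

```text
(no output)
```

View pics/w7z.png

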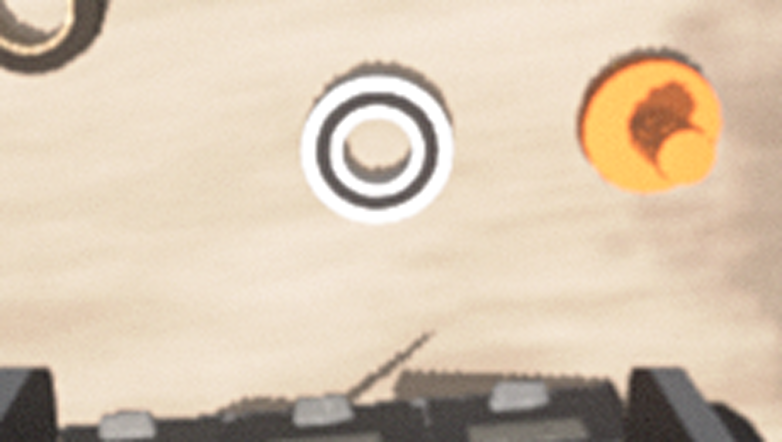

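View pics/w7s.png

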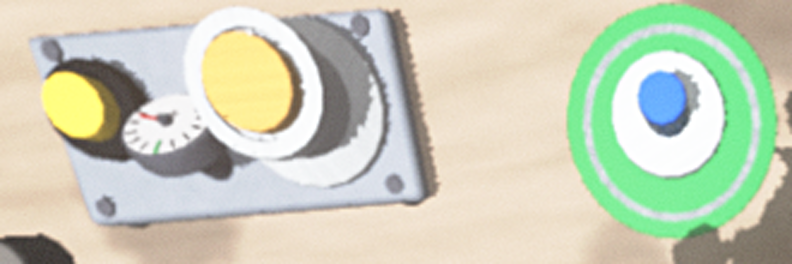

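Run:
```python
from h import *
d=np.load('w7.npz');w=(d['K'],float(d['k']),d['T'])
b=px2w(w,330.9,188.8,.016);print('bearing',b.round(4))
for v in (255,262): print('cab',px2w(w,335,v,0).round(3),np.linalg.norm(px2w(w,335,v,0)-b))
print('cabknob',px2w(w,315,262,.06).round(3))
o=px2w(w,411,181,.016);print('orange',o.round(3),np.degrees(np.arctan2(*(o-b)[1::-1])),np.linalg.norm(o-b))
t=px2w(w,229,145,.02);print('tape',t.round(3),np.linalg.norm(t-b))
print('seat',px2w(w,125.6,34.4,.064).round(4))
print('master top',px2w(w,20+663/2.4,98/2.4,.062).round(4),'disc',px2w(w,20+667/2.4,114/2.4,.020).round(4))
for a in (100,105,112,116): print(a,bot.solve_ik([b[0],b[1],-.004],Q(a)) is not None)
```

```text
bearing [0.5529 0.4449 0.016 ]
cab [0.654 0.495 0.   ] 0.11428780673068281
cab [0.666 0.5   0.   ] 0.12661451197833076
cabknob [0.645 0.458 0.06 ]
orange [0.501 0.543 0.016] 117.75328770027849 0.11141254958339884
tape [0.547 0.297 0.02 ] 0.1484110106733982
seat [0.4672 0.1766 0.064 ]
master top [0.4055 0.3418 0.062 ] disc [0.4051 0.3403 0.02  ]
100 True
105 True
112 True
116 True
```

Run:
```python
from h import *
x,y=.5525,.4446
bot.move_pose([x,y,.10],Q(90))
cp=campose('wrist');snap('wrist','w8.png')
np.savez('w8.npz',K=cp[0],k=cp[1],T=cp[2])
print(w2px(cp,[x,y,.016]),bot.read_position(),bot.read_clock())
```

```text
[320.78863087 204.45624857] [0.55378515 0.44537962 0.10236731] 21.625
```

View pics/w8.png

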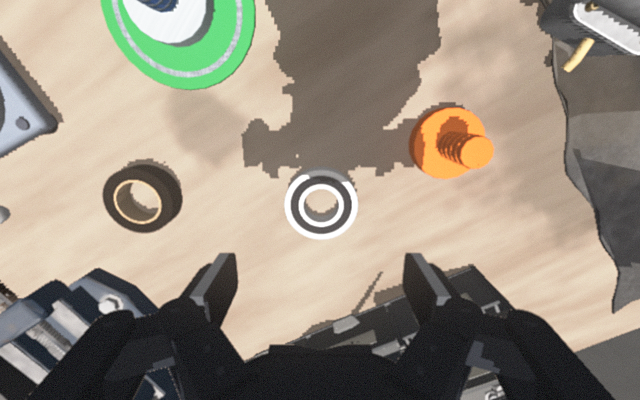

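Run:
```python
from h import *
x,y=.5527,.4447
print(bot.move_linear([x,y,.03],speed=.1))
print(bot.move_linear([x,y,-.002],speed=.06,until_force=8),bot.read_position(),bot.read_ft_force())
bot.set_gripper(0.0,grasp_force=40)
print(bot.read_gripper_width(),bot.read_ft_force(),bot.read_position())
bot.move_linear([x,y,.06],speed=.1)
bot.wait(.15)
print(bot.read_gripper_width(),bot.read_ft_force())
cp=campose('wrist');snap('wrist','w9.png')
np.savez('w9.npz',K=cp[0],k=cp[1],T=cp[2])
print(w2px(cp,[x,y,.078]),bot.read_position(),bot.read_clock())
```

```text
False
False [ 0.55269736  0.44468383 -0.00222373] [0.34910973 0.81784855 0.16206798]
0.6954697620190845 [-0.21802923  0.34745598  5.16481127] [ 0.55329012  0.44525946 -0.0008946 ]
0.6912392820691687 [-0.56684387 -0.0502282  -2.68199949]
[323.35090396 275.93624464] [0.55209851 0.44429229 0.0589358 ] 24.4917
```

View pics/w9.png

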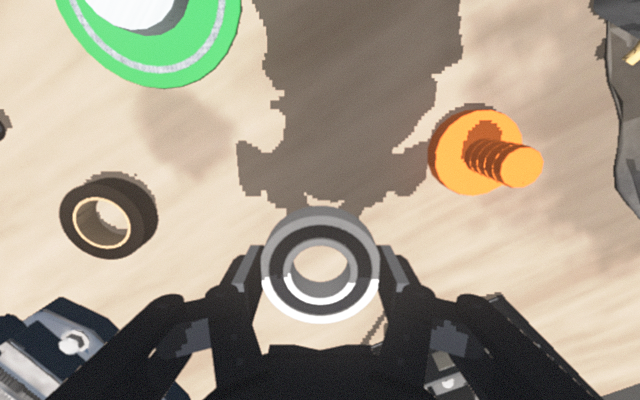

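Run:
```python
import cv2,numpy as np
from h import *
a=cv2.imread('pics/w9.png')
d=np.load('w9.npz');w=(d['K'],float(d['k']),d['T'])
p=np.array([.5521,.4443])
S=5
z=cv2.resize(a[195:335,250:395],None,fx=S,fy=S,interpolation=cv2.INTER_CUBIC)
for dx,col in ((0,(0,0,255)),(-.004,(0,255,0))):
  for r in (.031,):
    pts=[w2px(w,[p[0]+dx+r*np.cos(t),p[1]+r*np.sin(t),.0765]) for t in np.linspace(0,6.28,60)]
    pts=((np.array(pts)-[250,195]+.5)*S).astype(int)
    cv2.polylines(z,[pts],True,col,1)
cv2.imwrite('pics/w9z.png',z[:600])
cv2.imwrite('pics/w9z.png',cv2.resize(z,(621,600)))
```

```text
(no output)
```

View pics/w9z.png

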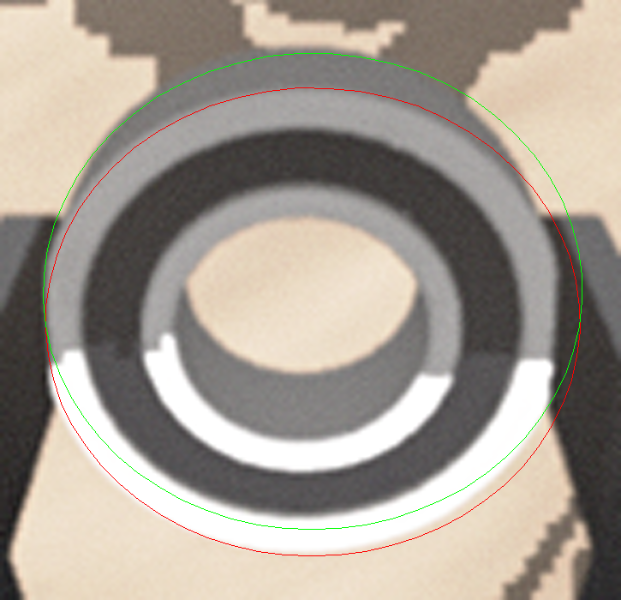

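Run:
```python
from h import *
snap('top','t9.png')
x,y=.4668,.1752
bot.move_linear([.5527,.4447,.17],speed=.2)
bot.move_linear([x,y,.17],speed=.2,rotation=Q(26))
bot.move_linear([x,y,.12],speed=.15)
bot.wait(.1)
cp=campose('wrist');snap('wrist','w10.png')
np.savez('w10.npz',K=cp[0],k=cp[1],T=cp[2])
print(bot.read_gripper_width(),bot.read_position(),bot.read_ft_force(),bot.read_clock())
a=cv2.imread('pics/t9.png');cv2.imwrite('pics/t9z.png',cv2.resize(a[160:220,320:400],None,fx=9,fy=9,interpolation=cv2.INTER_CUBIC))
c=campose('top')
z=cv2.imread('pics/t9z.png')
pts=[w2px(c,[x+.029*np.cos(t),y+.029*np.sin(t),.064]) for t in np.linspace(0,6.28,60)]
cv2.polylines(z,[((np.array(pts)-[320,160]+.5)*9).astype(int)],True,(0,0,255),1)
cv2.imwrite('pics/t9z.png',z)
a=cv2.imread('pics/w10.png')
pts=[w2px(cp,[x+.029*np.cos(t),y+.029*np.sin(t),.064]) for t in np.linspace(0,6.28,60)]
cv2.polylines(a,[np.array(pts).astype(int)],True,(0,0,255),1)
cv2.imwrite('pics/w10o.png',a)
```

```text
0.6918075975683107 [0.46782572 0.17557805 0.12109934] [ 0.41874954  0.1793772  -1.87087157] 27.4417
```

View pics/t9z.png

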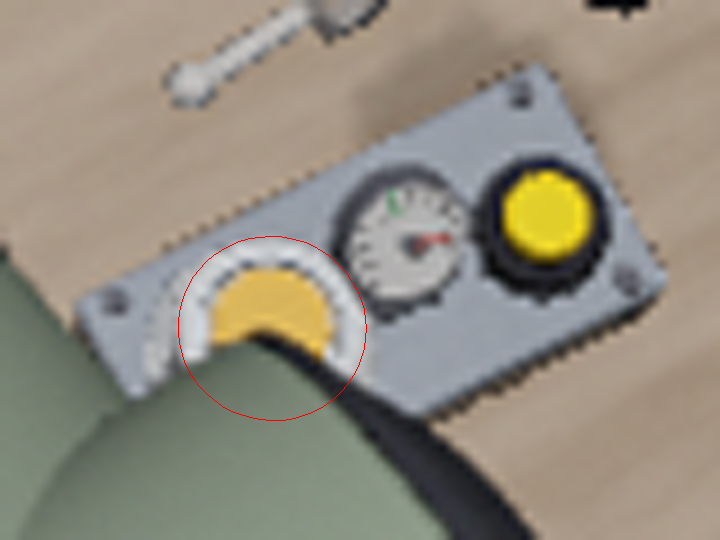

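View pics/w10o.png

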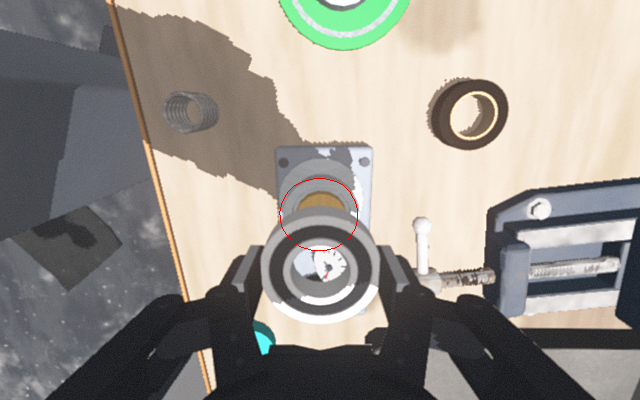

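Run:
```python
import cv2
a=cv2.imread('pics/w10o.png');b=cv2.imread('pics/w10.png')
f=lambda a:cv2.resize(a[140:260,265:375],None,fx=3.6,fy=3.6,interpolation=cv2.INTER_CUBIC)
cv2.imwrite('pics/w10z.png',cv2.hconcat([f(a),f(b)]))
```

```text
(no output)
```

View pics/w10z.png

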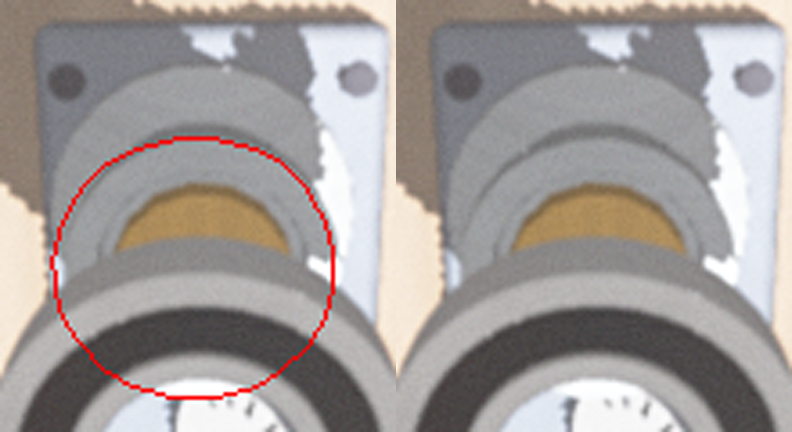

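Run:
```python
from h import *
x,y=.4671,.1752
bot.move_linear([x,y,.074],speed=.08)
bot.wait(.2)
print(bot.read_ft_force(),bot.read_position())
hit=bot.move_linear([x,y,.058],speed=.015,until_force=3.5)
print(hit,bot.read_ft_force(),bot.read_position(),bot.read_clock())
cp=campose('wrist');snap('wrist','w11.png');snap('scene','s11.png');
a=cv2.imread('pics/s11.png');cv2.imwrite('pics/s11z.png',cv2.resize(a[150:250,280:400],None,fx=6,fy=6,interpolation=cv2.INTER_CUBIC))
```

```text
[ 0.5594461   1.03571236 -2.50195435] [0.46760919 0.17532292 0.07457098]
True [-0.40838085 -0.65274806  4.35731405] [0.46718712 0.17517254 0.06306813] 29.1
```

View pics/w11.png

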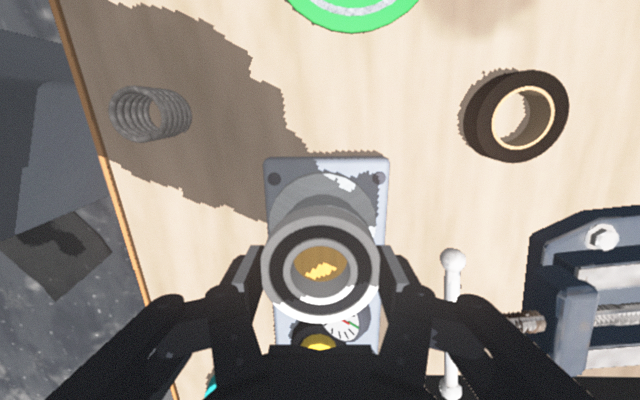

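View pics/s11z.png

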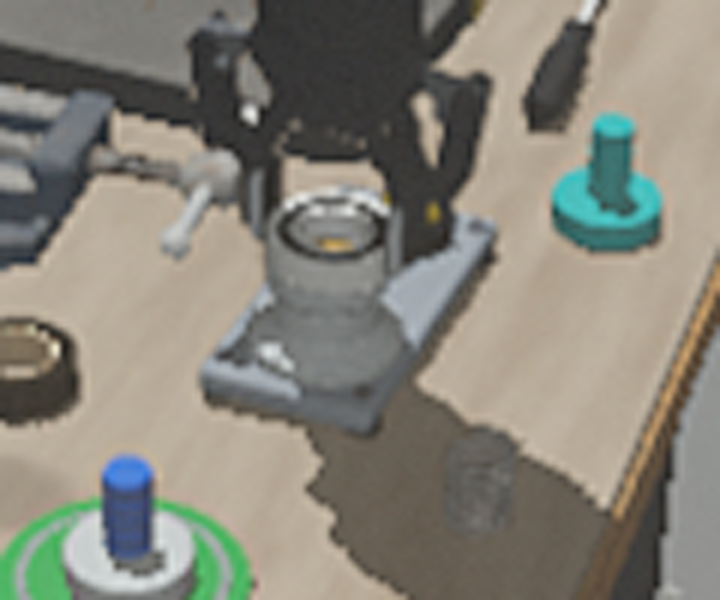

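Run:
```python
from h import *
bot.set_gripper(0.92)
print(bot.read_ft_force())
bot.move_linear([.4671,.1752,.20],speed=.15)
bot.wait(.2)
cp=campose('wrist');snap('wrist','w12.png')
print(bot.read_position(),bot.read_ft_force(),bot.read_clock())
x,y=.4671,.1752
a=cv2.imread('pics/w12.png')
for z,r in ((.08,.031),(.064,.029)):
    pts=[w2px(cp,[x+r*np.cos(t),y+r*np.sin(t),z]) for t in np.linspace(0,6.28,60)]
    print(z,np.mean(pts,0))
cv2.imwrite('pics/w12z.png',cv2.resize(a[120:270,240:400],None,fx=4,fy=4,interpolation=cv2.INTER_CUBIC))
bot.move_linear([.40,.0,.3],speed=.25)
snap('top','t12.png');snap('scene','s12.png')
b=cv2.imread('pics/t12.png')[160:250,265:400];c=cv2.imread('pics/s12.png')[150:265,275:395]
cv2.imwrite('pics/t12z.png',cv2.resize(b,None,fx=5.5,fy=5.5,interpolation=cv2.INTER_CUBIC))
cv2.imwrite('pics/s12z.png',cv2.resize(c,None,fx=5,fy=5,interpolation=cv2.INTER_CUBIC))
```

```text
[-0.41393246 -0.03976703  0.34493083]
[0.46666241 0.17509175 0.19926867] [-0.71433134 -0.43397287 -0.47163331] 30.85
0.08 [321.8523463  192.15248732]
0.064 [321.77401861 187.67817429]
```

View pics/w12z.png

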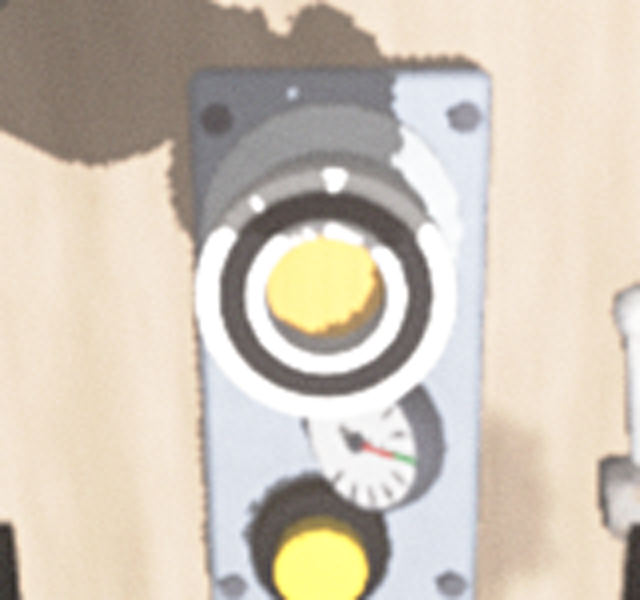

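View pics/t12z.png

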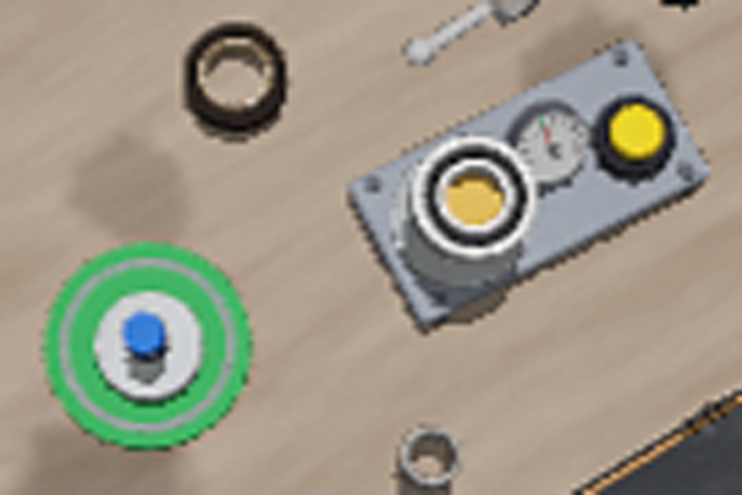

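View pics/s12z.png

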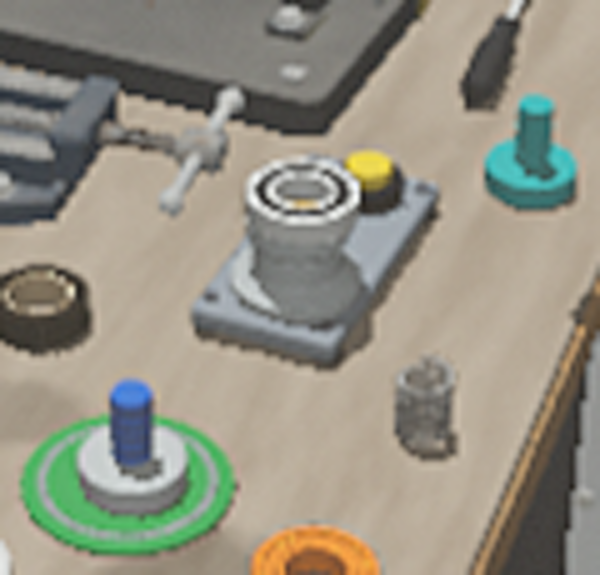

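Run:
```python
from h import *
c=campose('top')
print(px2w(c,265+475/5.5-.5,160+199/5.5-.5,.08), 'master disc',px2w(c,265+149/5.5-.5,160+346/5.5-.5,.02))
print(bot.read_clock(),bot.read_ft_force())
bot.close_job()
```

```text
[0.46412314 0.17334526 0.08      ] master disc [0.40261533 0.33998006 0.02      ]
31.95 [-0.3229612   0.32379921  0.01536576]
the job is handed in; nothing more can be done
```

The job is done and handed in at about 32 s of the 64 s allowed. No verdict is reported.

- **Zero button:** I pressed it with shut fingers while the master was on the gauge. The force rose to about 20 N with almost no further travel, so it was at its stop. I did not press it again.
- **Master:** It was lifted off and stood on the green pad, lowered slowly until it touched. Afterwards the camera pictures show it upright and central.
- **Bearing:** I took the silver ring with the black seal, not the tape roll or the orange look-alike. I lowered it slowly onto the seat, and it made contact at the expected seat height. In the pictures it lies flat, with the dial needle near the green mark.
- **Grasping the bearing:** The finger tips touched the table lightly (about 5 N) as they closed round it.
- **Centring:** The wrist camera puts the bearing within about 1 mm of my estimate of the seat's centre. The overhead camera put it about 3.5 mm off. I trusted the wrist view, because the overhead position was read off an enlarged, low-resolution picture. I had no direct reading of the contact's height.
- **Hand-in:** The arm was clear of everything when I handed the job in.

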